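# Hang the blue print carrier up to dry with an S-hook

## Robot

A 7-joint arm with a two-finger parallel gripper is mounted at the origin on a cart in front of the work surface, level with it; the furniture and walls round the work are solid. World frame = base frame: x ahead of the robot, y to its left, z up, the work surface at z = 0. Lengths are in m, angles in rad, forces in N, time in s.
With the tool pointing down it reaches from about 0.375 to 0.925 m from the base axis. Payload 3.1 kg.
Tool frame: the origin (TCP) lies at the centre of the arm's flange, where the gripper is bolted on; the fingertips stand 173 mm ahead of it and the grasp point (between the pads) lies 155 mm ahead of it (ctrl.pinch_z is the distance from the TCP to the grasp point, in m); z points along the fingers, y is the line along which they close (so a half turn about z gives the same grasp; the last joint's range is limited). The gripper opens to 85 mm and grips with 20 to 120 N. Pads are 22 mm wide; open, the fingers measure 114 mm over their backs; the gripper's body (76 mm by 85 mm) begins 54 mm behind the grasp point. The pads swing forward as they close: fully open they stand 13 mm farther back than shut.
Start: joints at [1.175, 0.383, 0.044, 1.598, -0.018, 1.161, -0.05], TCP at [0.191, -0.621, 0.405] pointing down, gripper open.
Joint ranges: [-2.61, 2.61], [-0.41, 2.15], [-1.48, 1.57], [0, 2.5], [-1.57, 4.71], [0.05, 1.97], [-2.85, 2.85]. Speed limits (rad/s): [2.79, 2.79, 3.14, 3.14, 3.14, 3.14, 3.14].

## Interface

Orientations are given as a unit quaternion [w, x, y, z].
In Python, from workcell import sensors, optics, hand_in, ctrl gives the robot as it stands.
- The arm moves only by the shell command python3 -m creep 'ROWS' [FORCE]. ROWS is JSON, a list of rows, each a list of 3 entries, a list of its own where there are three numbers: the shift along the tool's x, y, z scaled (see below), then the turn, a rotation vector about the tool's x, y, z scaled (see below), then the closure, from -1 (fully open) to 1 (shut). In form: [[[tx, ty, tz], [ax, ay, az], hand], ...]. A call has 1 to 20 rows; each row shifts and turns the commanded pose from where the row before left it, along the tool's axes as they then stand; what a row does not reach is not made up. The controller multiplies each number of a shift by 0.2 m and each number of a turn by 360 degrees. A row lasts 1/12 s, in which the tool goes at most 41.7 mm and 7.16 degrees, less where a joint would pass 70% of its speed; a pose out of reach is approached as far as the arm can. A call with a number of a shift or a turn outside -1 to 1 is refused whole. A call with a gripper value outside its range is refused whole. The fingers move at their own pace and stop on an object; FORCE is the grip in N (left out, the last holds). Time passes only in rows, so rows that do not move let the fingers close. It gives the time, the measured TCP pose, the force, the opening and the grip force at its end, in the units of the state.
- sensors.read_state(): the state, without advancing time (a new reading comes with each control period).
- optics.camera(name): name is "scene" or "top"; returns a dict with "pixels" (480x640x3 uint8, blue, green, red), "depth" (480x640 float32, m along the optical axis (not along the pixel's ray), 0 where there is no reading), "fx", "fy", "cx", "cy" (pixels), "distortion" ([k1, k2, p1, p2, k3] as OpenCV has them; the pictures are not rectified), "R" (3x3) and "t" (3): a world point X has camera coordinates R X + t. Camera axes: x right, y down, z forward; pixel columns grow to the right and rows downward; lengths in m; the calibration is good to about 2 mm. A picture is of the moment at which its call begins.
- hand_in(): hands the job in; it is judged then, once.
Trained networks look in a picture, given as the dict that the camera call returned (one of the last four; its "shot" number tells which), for a name from the list of things; names that differ only in an ending like _2 or _b are one class to them, and where a whole thing is asked for, a point or a joint stands for the part that bears it (a point fixed in the world has none). Each returns a list of dicts, best first, with "conf" (0 to 1); they miss things now and then, are a little off and sometimes report something else, mostly with a low value. They report only what shows in the picture. A call takes as long as a camera call. They do not tell look-alikes from the thing itself.
- optics.find_in(label, picture): "box" ([left, top, width, height] in pixels, round what is visible of it).
The state is a dict: "clock": time; "joint_pos": joint angles; "qd": joint speeds; "effort": joint torques, N m; "position": TCP position; "ee_rot": TCP orientation; "force": force on the tool from outside, world axes, zero at the start; "ft_torque": the same for the moment, N m; "width": opening from 0.0 (shut) to 1.0 (fully open); "finger_force": force on a finger pad.
Only numpy, scipy, OpenCV 4.12 (cv2) and the standard library are available. Lean on these libraries where they do the work, as an engineer would, in place of code of your own. Each camera call takes 0.05 s, during which the arm holds its last target. There are 200 camera calls.

## Task

Take the empty S-hook off the drying rail by its black grip, pass its lower end through the hole of the blue print carrier standing in the white rack, and lift the carrier out on the hook without gripping the carrier itself. Then hang the hook with the carrier back over the free half of the rail, where the empty hook hung, and let go so that it hangs still. Leave the other carriers, the second hook, the jar and the weight as they are, and do not drop the blue carrier.

Things in the scene. Friction and masses are not known exactly. Their poses are not given: they have to be found in the camera images.
- hook: the empty S-hook to use: 6 mm steel wire bent to an S in its own x-z plane, 108 mm tall, 8 mm balls on the wire ends, black flat grip tab beside the shank, 70 g. Origin mid S, z up, y normal to the S. Straight slanting shank from x=-16, z=+35 mm to x=+16, z=-35. At the start it hangs upright on the rail, axes as the rail's, tab on the rail's -x side; upper loop opens to +x, lower to -x
- hook_grip (a point): centre of the hook's black grip tab: hook x -48 to -20, z 0 to +36 mm, 10 mm thick along y. Pinch the 10 mm thickness from above; the tab hangs 34 mm to the -x side of the bar, its top 4 mm below the bar's underside
- hook_top (a point): inside of the upper loop, rests on the bar (hook x=0, z=+48 mm). Wire centre line: half circle of radius 16 mm about x=0, z=+35; its free end comes down to x=+17, z=+30 mm (ball down to z=+26). The bar enters and leaves from the +x side below that end, e.g. at z=+10 mm, where the shank is at x=-5
- hook_low (a point): inside of the lower loop, where a carrier hangs (hook x=0, z=-48 mm). Wire centre line: radius 16 mm about x=0, z=-35, going under to a free end at x=-14.5, z=-42 mm that points to -x. That tip side spans only z=-54 to -38 mm, so it passes into a carrier's hole when the hook is moved straight towards -x
- rail: fixed drying rail: steel bar of 8 mm diameter, 300 mm long along rail y, axis 260 mm above the table, on two posts at y=+-154 mm, 264 mm high, with feet 120 (x) x 30 x 10 mm. Origin on the table under the bar's middle; -x faces the robot. The half at +y is the free one, where the empty hook hangs at y=30 to 115 mm; at y=-90 mm hangs an orange carrier on a second hook
- rail_mid (a point): middle of the bar, on its axis; axes as the rail's
- rack: fixed white draining rack, base 200 mm (x) by 116 mm (y) and 12 mm thick, three slots at x = -65, 0 and +65 mm, each 8 mm wide between fins that reach 52 mm above the table and hold a carrier at both ends. Origin on the table under its centre
- carrier_blue: the blue print carrier, to be hung up: flat plate 90 mm wide (y), 120 mm high (z), 5 mm thick (x), a print on each face, about 120 g. Origin at the centre of its lower edge, z up, x the plate's normal. Starts upright in one of the three rack slots, on the 12 mm base, axes as the rack's
- carrier_blue_hole (a point): centre of the blue carrier's hole, a through hole along x, 18 mm wide and 26 mm high with small sloped corners at the top (top edge 11 mm wide), 95 mm above the plate's lower edge
- carrier_blue_eye (a point): top edge of the blue carrier's hole, 108 mm above its lower edge and 12 mm below the plate's top edge
- carrier_yellow: yellow print carrier, same shape, in another rack slot; leave alone. Origin at the centre of its lower edge
- carrier_grey: grey print carrier, same shape, in another rack slot; leave alone. Origin at the centre of its lower edge
- carrier_hung: orange print carrier, same shape, that already hangs on the rail on the second S-hook; leave alone. Origin at the centre of its lower edge
- hook_full: the second S-hook, of the same shape, carrying the orange carrier on the rail; leave alone. Origin at the middle of the S
- jar: white screw jar with a red cap, 55 mm across and 80 mm high, on the table between or before the racks; leave standing. Origin under its centre
- weight: grey cloth-covered lead weight, 100 x 46 x 27 mm, on the table; leave alone. Origin under its centre
Mind the look-alikes: they are no part of the job. What is shaped like the hook but purple is not meant. Leave any green look-alike of the carrier_blue alone.

How it is judged:
By the outcome, as a careful person would: the job done as asked, in the order asked, and still so for the second after the job is handed in, with the robot touching nothing.
It also fails if it takes over 64 s, if anything falls off the work surface, if the arm or the gripper's body presses on something with over 40 N, if the wrist force passes 120 N, or if a joint passes its speed limit or range.

## Working session

There is one attempt and no reset: what is moved stays moved. The work goes in short steps, Python scripts to look and compute and a shell command to move; the robot and the scene stay as the last step left them, time stands still between calls to the robot, and variables do not carry over. Pictures are saved under pics/ and viewed, at most 11 in all, crops included, and the job is handed in when it is done.

```bash
mkdir -p pics; ls; cat > h.py <<'E'
import numpy as np, cv2, json
from workcell import sensors, optics, ctrl
def unproj(p,u,v,d=None):
    K=np.array([[p['fx'],0,p['cx']],[0,p['fy'],p['cy']],[0,0,1]])
    uv=np.atleast_2d(np.c_[u,v]).astype(float)
    n=cv2.undistortPoints(uv[:,None],K,np.array(p['distortion']))[:,0]
    if d is None: d=p['depth'][uv[:,1].astype(int),uv[:,0].astype(int)]
    c=np.c_[n*np.c_[d,d],np.ones(len(n))*d]
    return (c-np.array(p['t']))@np.array(p['R'])   # R^T (c-t)
def ray(p,u,v,axis,val):
    """point on pixel's ray where world coord axis == val"""
    a=unproj(p,u,v,np.array([0.0]));b=unproj(p,u,v,np.array([1.0]))
    s=(val-a[0,axis])/(b-a)[0,axis]; return (a+s*(b-a))[0]
def proj(p,X):
    K=np.array([[p['fx'],0,p['cx']],[0,p['fy'],p['cy']],[0,0,1]])
    return cv2.projectPoints(np.atleast_2d(X).astype(float),cv2.Rodrigues(np.array(p['R']))[0],np.array(p['t'],float),K,np.array(p['distortion']))[0][:,0]
def cloud(p):
    v,u=np.mgrid[0:480,0:640]; return unproj(p,u.ravel(),v.ravel(),p['depth'].ravel()).reshape(480,640,3)
E
python3 - <<'E'
from h import *
s=sensors.read_state(); print({k:np.round(v,3).tolist() for k,v in s.items()}, ctrl.pinch_z)
for n in('scene','top'):
    p=optics.camera(n); cv2.imwrite(f'pics/{n}0.png',p['pixels']); print(n,p['fx'],np.round(-np.array(p['R']).T@p['t'],3))
    for l in('hook','hook_grip','rail','rack','carrier_blue','carrier_blue_hole','hook_low','hook_top'):
        print(l,[(np.round(b['box']).astype(int).tolist(),round(b['conf'],2)) for b in optics.find_in(l,p)][:4])
E
```

```text
pics
{'clock': 0.0, 'joint_pos': [1.175, 0.384, 0.044, 1.6, -0.018, 1.161, -0.05], 'qd': [-0.0, -0.001, 0.0, -0.001, 0.001, -0.001, -0.001], 'effort': [0.001, -43.346, 1.024, -24.951, 0.01, 0.011, 0.0], 'position': [0.191, -0.621, 0.403], 'ee_rot': [-0.001, 0.989, 0.148, -0.0], 'force': [0.326, -0.631, -0.465], 'ft_torque': [-0.022, 0.002, -0.017], 'finger_force': 0.0, 'width': 1.002} 0.1547
scene 520.5189813047789 [ 0.105 -0.7    1.158]
hook [([230, 238, 34, 29], 0.82), ([263, 139, 23, 30], 0.81)]
hook_grip [([229, 236, 35, 28], 0.74), ([260, 141, 27, 30], 0.6)]
rail [([256, 116, 73, 150], 0.91), ([334, 299, 29, 38], 0.16)]
rack [([319, 289, 89, 72], 0.78)]
carrier_blue [([292, 319, 23, 55], 0.67), ([331, 296, 30, 44], 0.61)]
carrier_blue_hole [([294, 322, 20, 54], 0.75), ([333, 297, 27, 43], 0.74)]
hook_low [([263, 140, 26, 20], 0.49), ([231, 246, 17, 16], 0.48)]
hook_top [([259, 142, 27, 28], 0.84), ([228, 236, 35, 29], 0.5)]
top 477.02491447380083 [ 0.362 -0.038  1.144]
hook [([225, 277, 28, 40], 0.85), ([165, 196, 22, 36], 0.69)]
hook_grip [([166, 197, 22, 31], 0.82), ([223, 274, 35, 44], 0.6)]
rail [([108, 191, 183, 81], 0.7), ([374, 251, 42, 13], 0.44)]
rack [([358, 194, 56, 85], 0.88), ([291, 294, 20, 26], 0.57)]
carrier_blue [([383, 295, 29, 38], 0.91)]
carrier_blue_hole [([381, 294, 26, 36], 0.81), ([375, 252, 42, 14], 0.78)]
hook_low [([227, 278, 23, 37], 0.96), ([372, 250, 41, 14], 0.23)]
hook_top [([167, 194, 21, 40], 0.63), ([225, 279, 28, 39], 0.57), ([106, 192, 182, 76], 0.56), ([289, 294, 24, 28], 0.39)]
```

View pics/scene0.png

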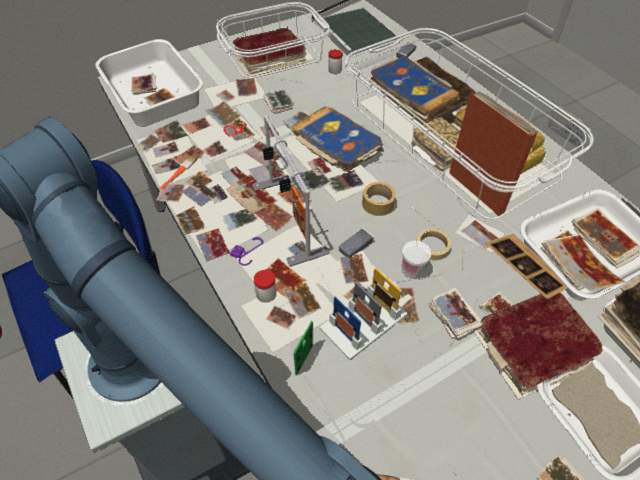

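View pics/top0.png

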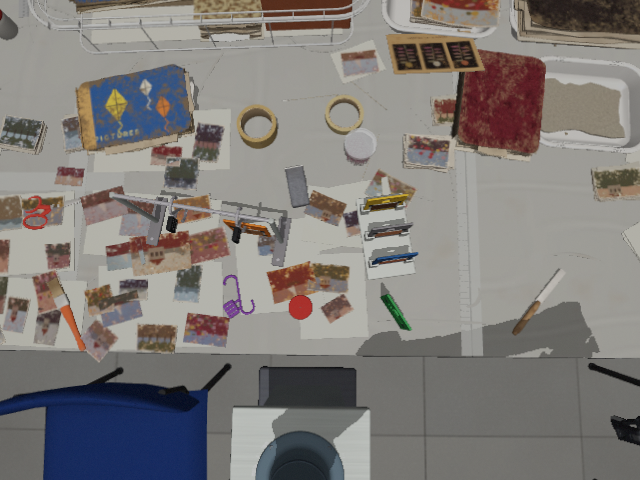

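The scene picture shows the hooks: black-grip empty hook on the rail's free half at (268,152), full hook at (285,185), and a purple decoy at (245,248). For carriers, the blue one is in the rack at (345,320), with a green decoy at (303,348). The top view shows the same: grip (172,225), full hook (237,235), blue (392,257), green (396,308). Next I'll measure these and take a close crop.

```bash
python3 - <<'E'
from h import *
for n in('top','scene'):
    p=optics.camera(n); C=cloud(p); im=p['pixels'].astype(int); B,G,R=im[...,0],im[...,1],im[...,2]
    hsv=cv2.cvtColor(p['pixels'],cv2.COLOR_BGR2HSV); Z=C[...,2]; ok=p['depth']>0
    xy=(C[...,0]>.3)&(C[...,0]<.75)&ok
    def rep(name,m):
        P=C[m]
        if len(P)<4: print(n,name,len(P));return
        c=np.median(P,0); q=P-P.mean(0); e=np.linalg.svd(q[:,:2],full_matrices=False)[2][0]
        ext=q[:,:2]@e
        print(n,name,len(P),'med',c.round(4),'mean',P.mean(0).round(4),'zr',np.percentile(P[:,2],[2,98]).round(3),'dir',e.round(3),'ext',np.round([ext.min(),ext.max()],3))
    v,u=np.mgrid[0:480,0:640]
    reg=((u>100)&(u<300)&(v>185)&(v<280)) if n=='top' else ((u>240)&(u<335)&(v>110)&(v<270))
    rep('bar',xy&reg&(Z>.25)&(Z<.275))
    regr=((u>350)&(u<420)&(v>180)&(v<285)) if n=='top' else ((u>315)&(u<410)&(v>260)&(v<365))
    blue=(hsv[...,0]>95)&(hsv[...,0]<125)&(hsv[...,1]>130)
    rep('blue',regr&blue&xy&(Z>.06))
    rep('bluetop',regr&blue&xy&(Z>.122))
    rep('yellow',regr&(hsv[...,0]>18)&(hsv[...,0]<32)&(hsv[...,1]>150)&(Z>.06))
    rep('base',regr&xy&(Z>.007)&(Z<.018)&(hsv[...,2]>170))
    for nm,(uu,vv) in dict(g1=(172,225),g2=(237,235)).items() if n=='top' else dict(g1=(268,154),g2=(285,185)).items():
        rep(nm,(abs(u-uu)<14)&(abs(v-vv)<14)&(hsv[...,2]<60)&(Z>.15)&xy)
    x0,y0=(95,175) if n=='top' else (235,110)
    cr=cv2.resize(p['pixels'][y0:y0+120,x0:x0+200 if n=='top' else x0+100],None,fx=4,fy=4,interpolation=cv2.INTER_CUBIC)
    cv2.imwrite(f'pics/crop_{n}.png',cr)
a=cv2.imread('pics/crop_top.png');b=cv2.imread('pics/crop_scene.png');o=np.vstack([cv2.resize(a,(500,300)),]); 
o=np.hstack([cv2.resize(b,(350,420)),cv2.copyMakeBorder(cv2.resize(a,(440,264)),0,156,0,0,0)]);cv2.imwrite('pics/crop1.png',o)
E
```

```text
top bar 968 med [0.5567 0.2067 0.2629] mean [0.5559 0.2004 0.2617] zr [0.251 0.269] dir [-0.163 -0.987] ext [-0.167  0.153]
top blue 155 med [ 0.4904 -0.2026  0.1293] mean [ 0.4898 -0.2021  0.1207] zr [0.074 0.135] dir [ 0.15  -0.989] ext [-0.04   0.046]
top bluetop 102 med [ 0.4905 -0.2038  0.131 ] mean [ 0.4906 -0.2044  0.1306] zr [0.123 0.135] dir [ 0.151 -0.989] ext [-0.042  0.044]
top yellow 256 med [ 0.6191 -0.185   0.1172] mean [ 0.6183 -0.1848  0.114 ] zr [0.069 0.134] dir [ 0.149 -0.989] ext [-0.043  0.046]
top base 1774 med [ 0.5372 -0.191   0.0116] mean [ 0.54   -0.1909  0.0116] zr [0.007 0.016] dir [-0.967 -0.255] ext [-0.159  0.089]
top g1 133 med [0.5321 0.246  0.2485] mean [0.532  0.2468 0.2444] zr [0.225 0.255] dir [-0.981  0.192] ext [-0.014  0.013]
top g2 112 med [0.5132 0.1202 0.2507] mean [0.5131 0.1208 0.2471] zr [0.228 0.254] dir [-0.985  0.171] ext [-0.015  0.013]
scene bar 431 med [0.5521 0.1879 0.262 ] mean [0.5517 0.1895 0.2608] zr [0.251 0.27 ] dir [-0.154 -0.988] ext [-0.18   0.142]
scene blue 271 med [ 0.4883 -0.2137  0.1129] mean [ 0.4873 -0.2095  0.1114] zr [0.068 0.133] dir [ 0.155 -0.988] ext [-0.046  0.041]
scene bluetop 99 med [ 0.4883 -0.2063  0.1288] mean [ 0.4874 -0.2076  0.1286] zr [0.122 0.135] dir [ 0.156 -0.988] ext [-0.041  0.043]
scene yellow 337 med [ 0.6166 -0.1913  0.1118] mean [ 0.6144 -0.1903  0.1125] zr [0.064 0.133] dir [-0.493 -0.87 ] ext [-0.042  0.695]
scene base 1154 med [ 0.5295 -0.2139  0.0113] mean [ 0.5259 -0.196   0.0113] zr [0.007 0.016] dir [-0.658 -0.753] ext [-0.203  0.102]
scene g1 111 med [0.5295 0.2473 0.2388] mean [0.5298 0.2472 0.2379] zr [0.217 0.254] dir [-0.982  0.19 ] ext [-0.013  0.012]
scene g2 117 med [0.5104 0.1196 0.2395] mean [0.5107 0.12   0.2391] zr [0.222 0.253] dir [-0.986  0.165] ext [-0.014  0.012]
```

View pics/crop1.png

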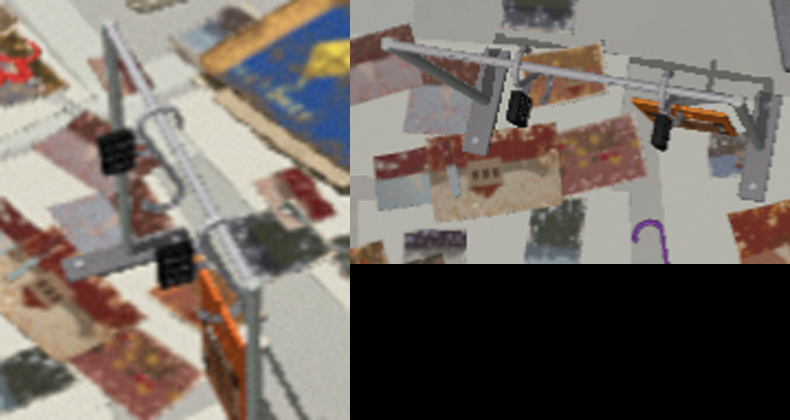

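The crop confirms the black-grip hook hangs alone in the free half of the rail, with the orange carrier on the other hook. I'll raise the arm, turn to the rail's yaw (-9°), and go above the grip.

```bash
python3 -m creep '[[[0,0,-0.13],[0,0,0.018],-1],[[0,0,-0.13],[0,0,0.018],-1],[[0,0,-0.13],[0,0,0.018],-1],[[0,0,-0.13],[0,0,0.018],-1],[[0.04,-0.19,0],[0,0,0],-1],[[0.04,-0.19,0],[0,0,0],-1],[[0.04,-0.19,0],[0,0,0],-1],[[0.04,-0.19,0],[0,0,0],-1],[[0.04,-0.19,0],[0,0,0],-1],[[0.04,-0.19,0],[0,0,0],-1],[[0.04,-0.19,0],[0,0,0],-1],[[0.04,-0.19,0],[0,0,0],-1],[[0.04,-0.19,0],[0,0,0],-1],[[0.04,-0.19,0],[0,0,0],-1],[[0.04,-0.19,0],[0,0,0],-1],[[0.04,-0.19,0],[0,0,0],-1]]'
cat >> h.py <<'E'
from scipy.spatial.transform import Rotation as Ro
def go(pt,yaw_deg,s=None):
    """print tool-frame shift (units of 0.2 m) and turn (deg/360) from the measured pose to grasp point pt, tool down, tool x at yaw"""
    s=s or sensors.read_state(); q=s['ee_rot']; R=Ro.from_quat([q[1],q[2],q[3],q[0]])
    d=np.array(pt)+[0,0,ctrl.pinch_z]-s['position']
    T=Ro.from_euler('z',yaw_deg,degrees=True)*Ro.from_euler('x',180,degrees=True)
    print('pos',np.round(s['position'],4),'yaw',np.degrees(np.arctan2(*R.as_matrix()[[1,0],0])).round(2),'tilt',np.degrees(np.arccos(-R.as_matrix()[2,2])).round(2),'F',np.round(s['force'],1),'w',round(s['width'],3),'ff',round(s['finger_force'],1),'t',round(s['clock'],2))
    print('shift now-axes',(R.inv().apply(d)/.2).round(4),'after turn',(T.inv().apply(d)/.2).round(4),'turn',((R.inv()*T).as_rotvec(degrees=True)/360).round(4))
E
python3 -c "
from h import *
go([.532,.248,.335],-9)"
```

```text
clock: 2.33
position: [0.3559, -0.1836, 0.509]
ee_rot: [0.0, 0.997, -0.077, 0.0]
force: [0.7, -0.4, 0.1]
width: 1.003
finger_force: 0.0
pos [ 0.3559 -0.1836  0.509 ] yaw -8.87 tilt 0.07 F [ 0.7 -0.4  0.1] w 1.003 ff 0.0 t 2.33
shift now-axes [ 0.5374 -2.2679  0.0953] after turn [ 0.5322 -2.2691  0.0965] turn [ 0.0001 -0.0002  0.0004]
```

```bash
python3 -m creep '[[[0.04,-0.18,0],[0,0,0],-1],[[0.04,-0.18,0],[0,0,0],-1],[[0.04,-0.18,0],[0,0,0],-1],[[0.04,-0.18,0],[0,0,0],-1],[[0.04,-0.18,0],[0,0,0],-1],[[0.04,-0.18,0],[0,0,0],-1],[[0.04,-0.18,0],[0,0,0],-1],[[0.04,-0.18,0],[0,0,0],-1],[[0.04,-0.18,0],[0,0,0],-1],[[0.04,-0.18,0],[0,0,0],-1],[[0.04,-0.18,0],[0,0,0],-1],[[0.04,-0.16,0],[0,0,0],-1],[[0,0,0],[0,0,0],-1],[[0,0,0],[0,0,0],-1]]'
python3 - <<'E'
from h import *
go([.532,.248,.234],-9)
for n in('scene','top'):
    p=optics.camera(n); cv2.imwrite(f'pics/{n}1.png',p['pixels'])
    C=cloud(p);hsv=cv2.cvtColor(p['pixels'],cv2.COLOR_BGR2HSV);m=np.linalg.norm(C[...,:2]-[.532,.248],axis=2)<.03
    m&=(hsv[...,2]<60)&(C[...,2]>.2)&(C[...,2]<.256)
    if m.sum(): print(n,m.sum(),np.median(C[m],0),np.ptp(C[m],0))
p=optics.camera('scene');cv2.imwrite('pics/c2.png',cv2.resize(p['pixels'][60:300,140:400],None,fx=2.5,fy=2.5,interpolation=cv2.INTER_CUBIC))
E
```

```text
clock: 3.5
position: [0.5163, 0.2247, 0.5083]
ee_rot: [-0.001, 0.997, -0.075, -0.001]
force: [-0.1, -0.2, 0.5]
width: 0.999
finger_force: 0.0
pos [0.5163 0.2247 0.5083] yaw -8.59 tilt 0.13 F [-0.1 -0.2  0.5] w 0.999 ff 0.0 t 3.5
shift now-axes [ 0.0613 -0.1261  0.5983] after turn [ 0.0593 -0.1274  0.5982] turn [-0.0002  0.0003  0.0011]
scene 110 [0.52959086 0.2469229  0.2378668 ] [0.02582617 0.01678134 0.0399031 ]
top 46 [0.5230851  0.24752389 0.24732888] [0.0187422  0.01102507 0.03566929]
```

View pics/c2.png

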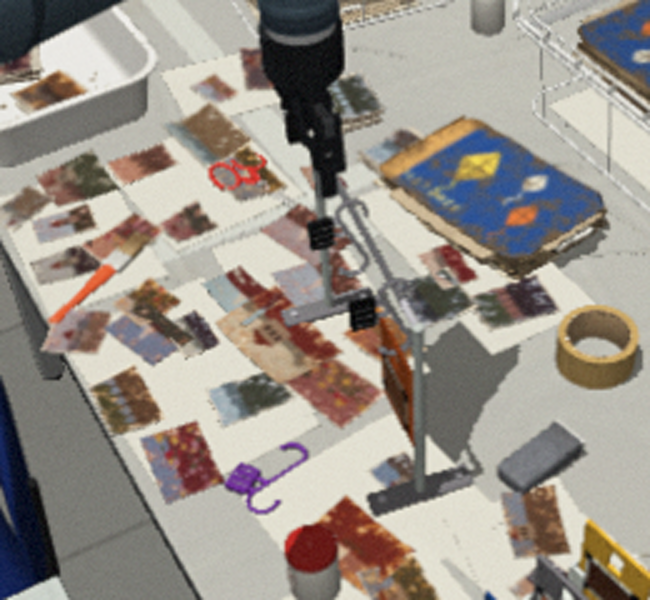

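The close view shows the gripper above the black grip at crop (320,230), with the rail and the other hook clear of the fingers. I'll correct sideways, descend and grip.

```bash
python3 -m creep '[[[0.058,-0.128,0],[0,0,0.001],-1],[[0,0,0.12],[0,0,0],-1],[[0,0,0.12],[0,0,0],-1],[[0,0,0.12],[0,0,0],-1],[[0,0,0.12],[0,0,0],-1],[[0,0,0.05],[0,0,0],-1],[[0,0,0.05],[0,0,0],-1],[[0,0,0],[0,0,0],-1],[[0,0,0],[0,0,0],-1]]' 90; python3 - <<'E'
from h import *
go([.5315,.249,.236],-9)
E
```

```text
clock: 4.4
position: [0.5323, 0.2455, 0.3934]
ee_rot: [-0.0, 0.997, -0.081, 0.0]
force: [-0.5, 0.3, 0.3]
width: 1.002
finger_force: 0.0
pos [0.5323 0.2455 0.3934] yaw -9.28 tilt 0.06 F [-0.5  0.3  0.3] w 1.002 ff 0.0 t 4.4
shift now-axes [-0.0066 -0.0165  0.0136] after turn [-0.0065 -0.0165  0.0136] turn [-0.     -0.0002 -0.0008]
```

```bash
python3 -m creep '[[[0,-0.013,0.013],[0,0,0],-1],[[0,0,0],[0,0,0],0.4],[[0,0,0],[0,0,0],0.4],[[0,0,0],[0,0,0],0.4],[[0,0,0],[0,0,0],0.4],[[0,0,0],[0,0,0],0.6],[[0,0,0],[0,0,0],0.6],[[0,0,0],[0,0,0],1],[[0,0,0],[0,0,0],1],[[0,0,0],[0,0,0],1],[[0,0,0],[0,0,0],1],[[0,0,0],[0,0,0],1]]' 90; python3 - <<'E'
from h import *
go([.5315,.249,.236],-9)
p=optics.camera('scene');cv2.imwrite('pics/c3.png',cv2.resize(p['pixels'][110:230,210:350],None,fx=4,fy=4,interpolation=cv2.INTER_CUBIC))
C=cloud(p)
v,u=np.mgrid[0:480,0:640]
m=(u>240)&(u<335)&(v>110)&(v<270)&(C[...,2]>.255)&(C[...,2]<.268)&(p['depth']>0)&(C[...,1]>.06)&(C[...,1]<.19)&(C[...,0]>.5)&(C[...,0]<.6)
print(np.polyfit(C[m][:,1],C[m][:,0],1),m.sum())
E
```

```text
clock: 5.4
position: [0.5324, 0.2487, 0.3903]
ee_rot: [-0.0, 0.997, -0.08, 0.0]
force: [-0.6, 0.0, 0.3]
width: 0.105
finger_force: 87.6
pos [0.5324 0.2487 0.3903] yaw -9.21 tilt 0.03 F [-0.6  0.   0.3] w 0.105 ff 87.6 t 5.4
shift now-axes [-0.0046 -0.0007 -0.0021] after turn [-0.0046 -0.0007 -0.0021] turn [-0.0001 -0.0001 -0.0006]
[0.17507247 0.52408501] 153
```

View pics/c3.png

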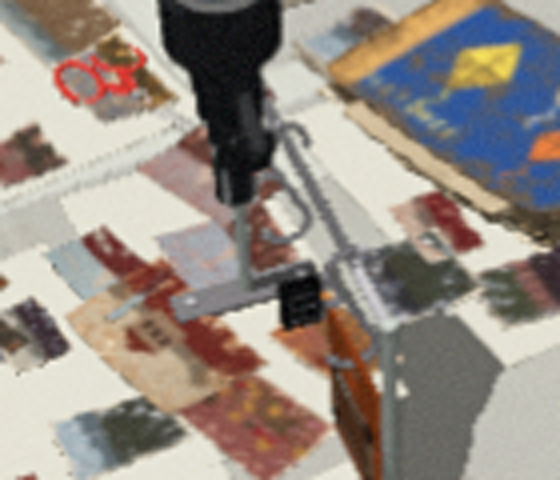

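The fingers have closed on the tab at crop (235,190), and the width matches the 10 mm tab. The hanging pose to come back to is TCP (0.5324, 0.2487, 0.3903). Now I'll unhook: up with a small -x shift, then out along -x and up.

```bash
python3 -m creep '[[[-0.005,0,-0.035],[0,0,0],1],[[-0.005,0,-0.035],[0,0,0],1],[[-0.005,0,-0.035],[0,0,0],1],[[-0.005,0,-0.035],[0,0,0],1],[[-0.005,0,-0.035],[0,0,0],1],[[0,0,0],[0,0,0],1],[[-0.05,0,0],[0,0,0],1],[[-0.075,0,0],[0,0,0],1],[[-0.075,0,0],[0,0,0],1],[[-0.1,0,0],[0,0,0],1],[[-0.1,0,0],[0,0,0],1],[[0,0,-0.1],[0,0,0],1],[[0,0,-0.1],[0,0,0],1],[[0,0,-0.1],[0,0,0],1],[[0,0,0],[0,0,0],1],[[0,0,0],[0,0,0],1]]'; python3 - <<'E'
from h import *
go([.49,-.2,.25],8.8)
p=optics.camera('scene');cv2.imwrite('pics/c4.png',cv2.resize(p['pixels'][70:230,190:400],None,fx=3.5,fy=3.5,interpolation=cv2.INTER_CUBIC))
q=optics.camera('top')
for n in (p,q):
  for l in('hook_low','hook'): print(l,[(np.round(b['box']).astype(int).tolist(),round(b['conf'],2)) for b in optics.find_in(l,n)][:4])
E
```

```text
clock: 6.78
position: [0.4479, 0.2627, 0.4858]
ee_rot: [-0.0, 0.997, -0.08, 0.001]
force: [0.2, 0.1, -1.9]
width: 0.104
finger_force: 87.6
pos [0.4479 0.2627 0.4858] yaw -9.2 tilt 0.11 F [ 0.2  0.1 -1.9] w 0.104 ff 87.6 t 6.78
shift now-axes [0.5767 2.2502 0.4052] after turn [-0.1459  2.3184  0.4054] turn [-0.     -0.0003 -0.05  ]
hook_low [([233, 245, 23, 23], 0.79), ([336, 226, 35, 28], 0.44), ([238, 120, 17, 29], 0.43)]
hook [([227, 118, 28, 30], 0.46), ([289, 188, 17, 50], 0.35)]
hook_low [([143, 231, 23, 42], 0.81), ([357, 199, 58, 80], 0.64), ([223, 274, 30, 44], 0.61)]
hook [([227, 277, 27, 44], 0.72), ([140, 229, 26, 43], 0.67)]
```

View pics/c4.png

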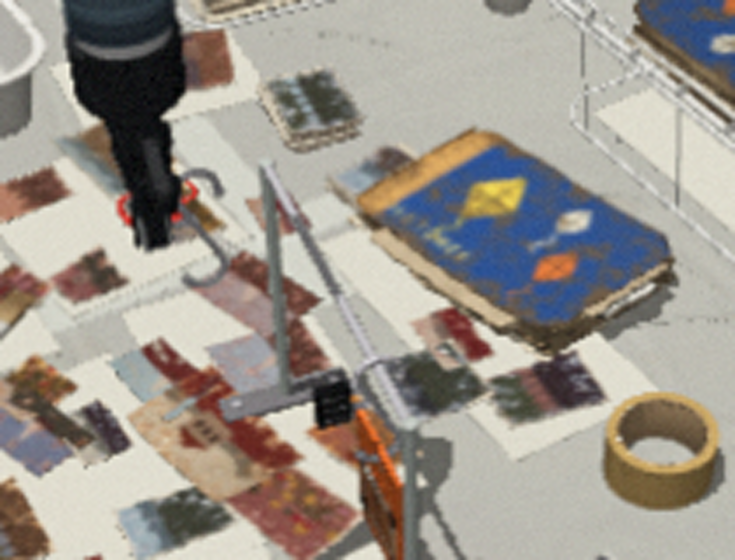

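The hook is off the rail and upright in the gripper: upper ball near crop (215,190), lower tip near (190,280). Next I'll measure the hook points against the model and locate the blue hole numerically.

```bash
python3 - <<'E'
from h import *
s=sensors.read_state(); P=np.array(s['position']); yaw=np.radians(-9.2); ex=np.array([np.cos(yaw),np.sin(yaw),0]); n=np.array([-np.sin(yaw),np.cos(yaw),0])
p=optics.camera('scene')
def hit(p,u,v,n,c):
    a=unproj(p,u,v,np.array([0.]))[0];b=unproj(p,u,v,np.array([1.]))[0]; k=((c-a)@n)/((b-a)@n); return a+k*(b-a)
for nm,(u,v),e in [('tip',(244.3,150),(-14.5,-42)),('low',(250.9,152.5),(0,-51)),('right',(255.1,144.9),(16,-35)),('uball',(251.4,124.3),(17,30)),('top',(247.1,119.1),(0,51))]:
    X=hit(p,u,v,n,P); print(nm,'hook x rel tcp mm',((X-P)@ex*1e3).round(1),'z rel',((X-P)[2]*1e3).round(1),'-> origin x',((X-P)@ex*1e3-e[0]).round(1),'z',((X-P)[2]*1e3-e[1]).round(1))
# hole
for cam in('scene','top'):
    p=optics.camera(cam); a=np.radians(8.8); ny=np.array([-np.sin(a),np.cos(a),0]); nx=np.array([np.cos(a),np.sin(a),0])
    c=np.array([.489,-.207,0.]); C=cloud(p); hsv=cv2.cvtColor(p['pixels'],cv2.COLOR_BGR2HSV)
    blue=(hsv[...,0]>95)&(hsv[...,0]<125)&(hsv[...,1]>110)
    L=np.stack([(C-c)@nx,(C-c)@ny,C[...,2]],-1)
    near=(abs(L[...,0])<.02)&(abs(L[...,1])<.06)&(L[...,2]>.055)&(L[...,2]<.14)&(p['depth']>0)
    # plate plane offset
    m=near&blue; print(cam,'plate x med',np.median(L[m][:,0])*1e3,'y 1/99',np.percentile(L[m][:,1],[1,99])*1e3,'z',np.percentile(L[m][:,2],[99])*1e3)
    v,u=np.mgrid[0:480,0:640]; cc=c+nx*(np.median(L[m][:,0]))
    H=[]
    for vv in range(480):
        pass
    uv=proj(p,cc+[0,0,.107])[0].astype(int); print(uv)
    for vv in range(uv[1]-14,uv[1]+15):
        for uu in range(uv[0]-14,uv[0]+15):
            X=hit(p,uu,vv,nx,cc); l=np.array([(X-cc)@ny,X[2]])
            if abs(l[0])<.025 and .085<l[1]<.127 and L[vv,uu,0]>.012+np.median(L[m][:,0]): H.append(l*1e3)
    H=np.array(H); 
    if len(H): print('hole n',len(H),H.mean(0),H.min(0),H.max(0))
E
```

```text
tip hook x rel tcp mm 21.8 z rel -216.3 -> origin x 36.3 z -174.3
low hook x rel tcp mm 38.1 z rel -230.2 -> origin x 38.1 z -179.2
right hook x rel tcp mm 51.4 z rel -208.8 -> origin x 35.4 z -173.8
uball hook x rel tcp mm 47.8 z rel -141.2 -> origin x 30.8 z -171.2
top hook x rel tcp mm 38.6 z rel -122.4 -> origin x 38.6 z -173.4
scene plate x med -2.149580566491576 y 1/99 [-42.03079243  44.00413267] z [134.61243341]
[346 315]
hole n 13 [  1.31514883 109.43291478] [ -3.15600187 103.68288849] [  7.3718153  116.11738577]
top plate x med 1.1165482934955417 y 1/99 [-40.7190503   44.80560975] z [134.96205037]
[396 257]
```

```bash
python3 -m creep '[[[0,0.19,-0.02],[0,0,-0.0125],1],[[0,0.19,-0.02],[0,0,-0.0125],1],[[0,0.19,-0.02],[0,0,-0.0125],1],[[0,0.19,-0.02],[0,0,-0.0125],1],[[-0.02,0.19,0],[0,0,0],1],[[-0.02,0.19,0],[0,0,0],1],[[-0.02,0.19,0],[0,0,0],1],[[-0.02,0.19,0],[0,0,0],1],[[0,0.19,0],[0,0,0],1],[[0,0.19,0],[0,0,0],1],[[0,0.1,0],[0,0,0],1],[[0,0,0],[0,0,0],1],[[0,0,0],[0,0,0],1]]'; python3 -c "
from h import *
go([.49,-.2,.25],8.8)"
```

```text
clock: 8.32
position: [0.4634, -0.1374, 0.5005]
ee_rot: [-0.001, 0.997, 0.074, -0.0]
force: [0.1, 1.1, -1.1]
width: 0.107
finger_force: 87.9
pos [ 0.4634 -0.1374  0.5005] yaw 8.48 tilt 0.09 F [ 0.1  1.1 -1.1] w 0.107 ff 87.9 t 8.32
shift now-axes [0.0855 0.3297 0.4785] after turn [0.0834 0.3294 0.479 ] turn [-0.0002  0.0001 -0.0009]
```

```bash
python3 -m creep '[[[0.05,0.11,0.1],[0,0,-0.001],1],[[0.02,0.11,0.1],[0,0,0],1],[[0.0,0.11,0.1],[0,0,0],1],[[0,0.01,0.1],[0,0,0],1],[[0,0,0],[0,0,0],1],[[0,0,0],[0,0,0],1],[[0,0,0],[0,0,0],1]]'; python3 - <<'E'
from h import *
go([.4843,-.2062,.172],8.8)
p=optics.camera('scene');q=optics.camera('top')
a=cv2.resize(p['pixels'][245:365,290:410],(480,480),interpolation=cv2.INTER_CUBIC);b=cv2.resize(q['pixels'][210:290,360:430],(320,366),interpolation=cv2.INTER_CUBIC)
o=np.zeros((480,800,3),np.uint8);o[:,:480]=a;o[:366,480:]=b;cv2.imwrite('pics/c5.png',o)
E
```

```text
clock: 8.9
position: [0.4887, -0.1987, 0.4222]
ee_rot: [-0.0, 0.997, 0.081, 0.001]
force: [0.0, -0.6, 0.1]
width: 0.103
finger_force: 87.9
pos [ 0.4887 -0.1987  0.4222] yaw 9.24 tilt 0.1 F [ 0.  -0.6  0.1] w 0.103 ff 87.9 t 8.9
shift now-axes [-0.0287  0.0333  0.4775] after turn [-0.0276  0.0335  0.4776] turn [-0.     -0.0003  0.0012]
```

View pics/c5.png

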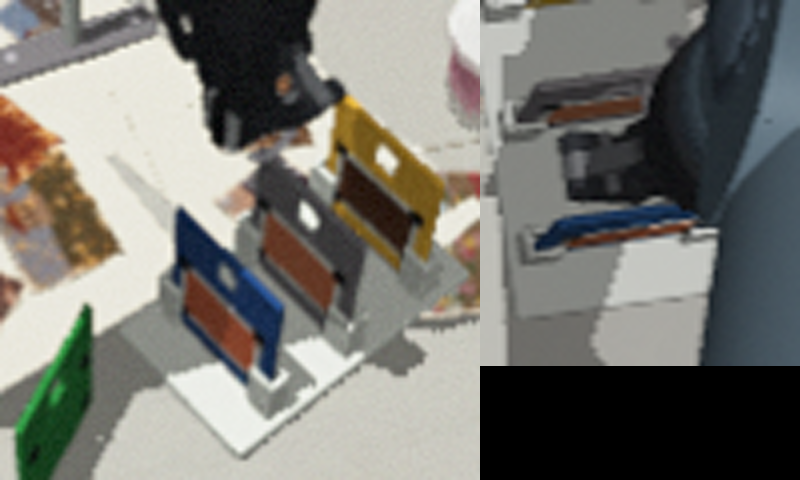

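The crop shows the blue carrier upright with its hole at (228,275). The gripper is above the gap between blue and grey, but the hook wire is hard to see against the grey carrier. I'll check it numerically.

```bash
python3 - <<'E'
from h import *
s=sensors.read_state(); P=np.array(s['position']); yaw=np.radians(8.9); ex=np.array([np.cos(yaw),np.sin(yaw),0])
O=P+ex*.035+[0,0,-.1743]
t=np.radians(np.arange(20,-200,-20))
pts=[(x,-x*35/16) for x in np.linspace(-16,16,9)]+[(16*np.cos(k),-35+16*np.sin(k)) for k in np.radians(np.arange(0,-155,-25))]
W=np.array([O+ex*x/1e3+np.array([0,0,z/1e3]) for x,z in pts])
for cam in('scene','top'):
    p=optics.camera(cam); uv=proj(p,W); C=cloud(p)
    for (x,z),w,(u,v) in zip(pts,W,uv):
        i,j=int(round(v)),int(round(u)); 
        k=C[i-2:i+3,j-2:j+3].reshape(-1,3); d=np.linalg.norm(k-w,axis=1); 
        print(cam,round(x),round(z),(j,i),'pred',w.round(3),'nearest',k[d.argmin()].round(3),(d.min()*1e3).round(1)) if cam=='scene' else None
p=optics.camera('scene');a=proj(p,W)
im=cv2.resize(p['pixels'][240:330,310:410],None,fx=6,fy=6,interpolation=cv2.INTER_CUBIC)
cv2.imwrite('pics/c6.png',im); print(((a-[310,240])*6).round().astype(int)[[0,4,8,10,12,15]].tolist())
E
```

```text
scene -16 35 (356, 264) pred [ 0.508 -0.196  0.284] nearest [ 0.499 -0.212  0.3  ] 24.7
scene -12 26 (357, 265) pred [ 0.512 -0.196  0.275] nearest [ 0.502 -0.214  0.297] 30.3
scene -8 18 (358, 266) pred [ 0.516 -0.195  0.266] nearest [ 0.502 -0.214  0.297] 38.6
scene -4 9 (359, 268) pred [ 0.519 -0.194  0.257] nearest [ 0.502 -0.214  0.297] 47.4
scene 0 0 (360, 269) pred [ 0.523 -0.194  0.249] nearest [ 0.502 -0.214  0.297] 56.5
scene 4 -9 (361, 271) pred [ 0.527 -0.193  0.24 ] nearest [ 0.495 -0.223  0.306] 79.0
scene 8 -18 (362, 272) pred [ 0.531 -0.193  0.231] nearest [ 0.486 -0.239  0.325] 114.4
scene 12 -26 (363, 273) pred [ 0.535 -0.192  0.222] nearest [ 0.484 -0.246  0.321] 123.6
scene 16 -35 (364, 275) pred [ 0.539 -0.191  0.214] nearest [ 0.535 -0.192  0.209] 6.4
scene 16 -35 (364, 275) pred [ 0.539 -0.191  0.214] nearest [ 0.535 -0.192  0.209] 6.4
scene 15 -42 (364, 277) pred [ 0.538 -0.192  0.207] nearest [ 0.535 -0.192  0.209] 3.0
scene 10 -47 (362, 279) pred [ 0.534 -0.192  0.201] nearest [ 0.534 -0.191  0.2  ] 2.1
scene 4 -50 (360, 282) pred [ 0.528 -0.193  0.198] nearest [ 0.53  -0.194  0.2  ] 2.5
scene -3 -51 (358, 283) pred [ 0.521 -0.194  0.198] nearest [ 0.521 -0.195  0.2  ] 1.9
scene -9 -48 (356, 284) pred [ 0.514 -0.195  0.201] nearest [ 0.515 -0.195  0.201] 0.8
scene -14 -43 (354, 284) pred [ 0.51  -0.196  0.206] nearest [ 0.508 -0.197  0.208] 3.1
[[275, 141], [302, 176], [327, 209], [322, 221], [300, 249], [266, 264]]
```

View pics/c6.png

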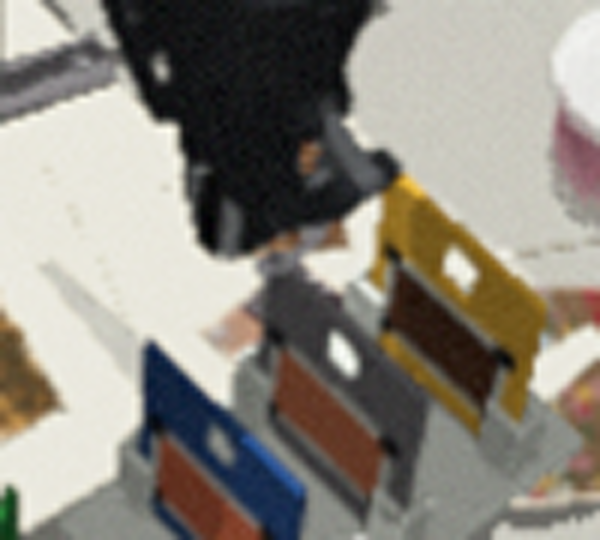

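The lower hook loop at crop (266–300, 250–264) matches the model within about 2 mm, so the hook is held straight. Next I'll correct sideways and lower it into the gap.

```bash
python3 -m creep '[[[-0.028,0.034,0],[0,0,0.001],1],[[0,0,0.05],[0,0,0],1],[[0,0,0.1],[0,0,0],1],[[0,0,0.1],[0,0,0],1],[[0,0,0.1],[0,0,0],1],[[0,0,0.08],[0,0,0],1],[[0,0,0.045],[0,0,0],1],[[0,0,0],[0,0,0],1],[[0,0,0],[0,0,0],1],[[0,0,0],[0,0,0],1]]'; python3 - <<'E'
from h import *
go([.4843,-.2062,.172],8.8)
E
```

```text
clock: 9.98
position: [0.484, -0.2088, 0.327]
ee_rot: [0.0, 0.997, 0.076, 0.001]
force: [-0.2, -0.3, -0.1]
width: 0.105
finger_force: 87.9
pos [ 0.484  -0.2088  0.327 ] yaw 8.67 tilt 0.11 F [-0.2 -0.3 -0.1] w 0.105 ff 87.9 t 9.98
shift now-axes [ 0.0034 -0.0124  0.0013] after turn [ 0.0035 -0.0124  0.0013] turn [ 0.0002 -0.0003 -0.0004]
```

```bash
python3 -m creep '[[[0,-0.012,0],[0,0,0],1],[[-0.015,0,0],[0,0,0],1],[[-0.015,0,0],[0,0,0],1],[[-0.015,0,0],[0,0,0],1],[[-0.015,0,0],[0,0,0],1],[[-0.015,0,0],[0,0,0],1],[[-0.01,0,0],[0,0,0],1],[[0,0,0],[0,0,0],1],[[0,0,0],[0,0,0],1]]'; python3 -c "
from h import *
go([.4843,-.2062,.172],8.8)"; python3 -m creep '[[[-0.015,0,0],[0,0,0],1],[[-0.015,0,0],[0,0,0],1],[[-0.015,0,0],[0,0,0],1],[[-0.01,0,0],[0,0,0],1],[[-0.01,0,0],[0,0,0],1],[[0,0,0],[0,0,0],1],[[0,0,0],[0,0,0],1]]'; python3 - <<'E'
from h import *
go([.4843,-.2062,.172],8.8)
p=optics.camera('scene')
im=cv2.resize(p['pixels'][255:365,300:400],None,fx=5,fy=5,interpolation=cv2.INTER_CUBIC)
cv2.imwrite('pics/c7.png',im)
E
```

```text
clock: 10.73
position: [0.4661, -0.2087, 0.326]
ee_rot: [0.0, 0.997, 0.076, 0.0]
force: [-0.4, 0.1, -0.4]
width: 0.103
finger_force: 87.9
pos [ 0.4661 -0.2087  0.326 ] yaw 8.67 tilt 0.01 F [-0.4  0.1 -0.4] w 0.103 ff 87.9 t 10.73
shift now-axes [ 0.0916  0.0011 -0.0033] after turn [ 0.0916  0.0013 -0.0033] turn [ 0.     -0.     -0.0004]
clock: 11.32
position: [0.4533, -0.2107, 0.3261]
ee_rot: [0.0, 0.997, 0.076, 0.0]
force: [-0.4, -0.3, -0.3]
width: 0.106
finger_force: 87.9
pos [ 0.4533 -0.2107  0.3261] yaw 8.67 tilt 0.01 F [-0.4 -0.3 -0.3] w 0.106 ff 87.9 t 11.32
shift now-axes [ 0.1564  0.0012 -0.0032] after turn [ 0.1564  0.0016 -0.0032] turn [ 0.     -0.     -0.0004]
```

View pics/c7.png

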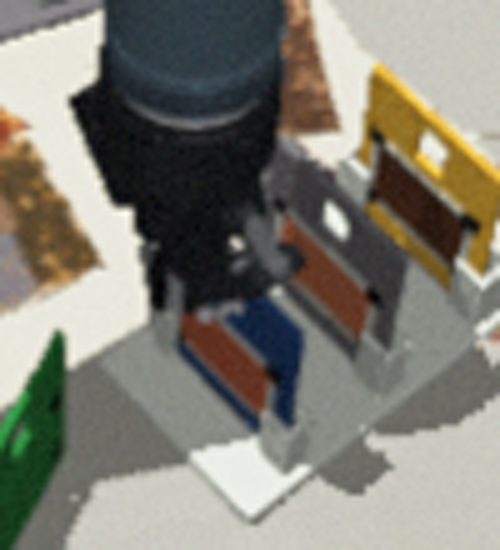

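There was no contact force, and the wire tip shows in front of the blue plate at crop (215,315), so it has passed through the hole. Lifting gently.

```bash
python3 -m creep '[[[0,0,-0.02],[0,0,0],1],[[0,0,-0.02],[0,0,0],1],[[0,0,-0.015],[0,0,0],1],[[0,0,-0.015],[0,0,0],1],[[0,0,-0.015],[0,0,0],1],[[0,0,-0.015],[0,0,0],1],[[0,0,-0.015],[0,0,0],1],[[0,0,-0.015],[0,0,0],1],[[0,0,0],[0,0,0],1],[[0,0,0],[0,0,0],1]]'; python3 -c "
from h import *
go([.4843,-.2062,.172],8.8)"; python3 -m creep '[[[0,0,-0.025],[0,0,0],1],[[0,0,-0.03],[0,0,0],1],[[0,0,-0.03],[0,0,0],1],[[0,0,-0.03],[0,0,0],1],[[0,0,-0.03],[0,0,0],1],[[0,0,-0.03],[0,0,0],1],[[0,0,-0.03],[0,0,0],1],[[0,0,-0.03],[0,0,0],1],[[0,0,-0.03],[0,0,0],1],[[0,0,-0.03],[0,0,0],1],[[0,0,-0.03],[0,0,0],1],[[0,0,-0.03],[0,0,0],1],[[0,0,0],[0,0,0],1],[[0,0,0],[0,0,0],1]]'; python3 - <<'E'
from h import *
go([.4843,-.2062,.172],8.8)
p=optics.camera('scene')
im=cv2.resize(p['pixels'][215:365,290:420],None,fx=4,fy=4,interpolation=cv2.INTER_CUBIC)
cv2.imwrite('pics/c8.png',im)
E
```

```text
clock: 12.2
position: [0.4535, -0.2106, 0.3522]
ee_rot: [0.0, 0.997, 0.076, 0.0]
force: [1.0, 0.3, -1.3]
width: 0.106
finger_force: 87.9
pos [ 0.4535 -0.2106  0.3522] yaw 8.69 tilt 0.02 F [ 1.   0.3 -1.3] w 0.106 ff 87.9 t 12.2
shift now-axes [0.1556 0.0015 0.1275] after turn [0.1557 0.0018 0.1274] turn [ 0.     -0.     -0.0003]
clock: 13.37
position: [0.4536, -0.2107, 0.4235]
ee_rot: [0.0, 0.997, 0.076, 0.0]
force: [-0.4, -0.1, -2.5]
width: 0.101
finger_force: 87.9
pos [ 0.4536 -0.2107  0.4235] yaw 8.68 tilt 0.06 F [-0.4 -0.1 -2.5] w 0.101 ff 87.9 t 13.37
shift now-axes [0.1547 0.0009 0.4841] after turn [0.1551 0.0015 0.484 ] turn [ 0.0001 -0.0001 -0.0003]
```

View pics/c8.png

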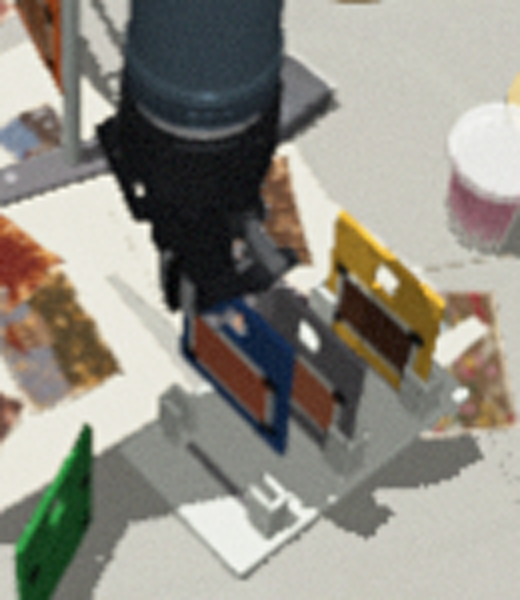

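The blue carrier hangs on the hook clear of the rack, with the plate at crop (240,370) and the slot below it empty. Next I'll raise, retreat from the rail side and turn back to the rail's yaw, smoothly.

```bash
python3 -m creep '[[[0,0,-0.02],[0,0,0],1],[[0,0,-0.04],[0,0,0],1],[[0,0,-0.04],[0,0,0],1],[[-0.005,0,-0.04],[0,0,0.002],1],[[-0.01,0,-0.04],[0,0,0.003],1],[[-0.015,0,-0.025],[0,0,0.004],1],[[-0.02,0,-0.015],[0,0,0.004],1],[[-0.025,0,-0.005],[0,0,0.004],1],[[-0.025,0,0],[0,0,0.004],1],[[-0.025,0,0],[0,0,0.004],1],[[-0.025,0,0],[0,0,0.004],1],[[-0.025,0,0],[0,0,0.004],1],[[-0.02,0,0],[0,0,0.004],1],[[-0.015,0,0],[0,0,0.004],1],[[-0.01,0,0],[0,0,0.004],1],[[-0.005,0,0],[0,0,0.003],1],[[0,0,0],[0,0,0.0017],1],[[0,0,0],[0,0,0],1]]'; python3 -c "
from h import *
go([.4534,.2613,.30],-9.2)"
```

```text
clock: 14.92
position: [0.4087, -0.2114, 0.4681]
ee_rot: [0.0, 0.997, -0.08, 0.0]
force: [-1.0, 0.4, -2.9]
width: 0.104
finger_force: 87.9
pos [ 0.4087 -0.2114  0.4681] yaw -9.23 tilt 0.02 F [-1.   0.4 -2.9] w 0.104 ff 87.9 t 14.92
shift now-axes [-0.1587 -2.3688  0.0668] after turn [-0.1574 -2.3688  0.0669] turn [ 0.     -0.0001 -0.0001]
```

```bash
python3 -m creep '[[[-0.01,-0.02,0],[0,0,0],1],[[-0.02,-0.04,0],[0,0,0],1],[[-0.02,-0.06,0],[0,0,0],1],[[-0.02,-0.08,0],[0,0,0],1],[[-0.03,-0.09,0],[0,0,0],1],[[-0.03,-0.09,0],[0,0,0],1],[[-0.02,-0.09,0],[0,0,0],1],[[-0.02,-0.09,0],[0,0,0],1],[[-0.02,-0.09,0],[0,0,0],1],[[-0.01,-0.09,0],[0,0,0],1],[[0,-0.09,0],[0,0,0],1],[[0,-0.09,0],[0,0,0],1],[[0,-0.09,0],[0,0,0],1],[[0,-0.09,0],[0,0,0],1],[[0,-0.09,0],[0,0,0],1],[[0,-0.09,0],[0,0,0],1],[[0,-0.09,0],[0,0,0],1],[[0,-0.09,0],[0,0,0],1],[[0,-0.09,0],[0,0,0],1],[[0,-0.09,0],[0,0,0],1]]'; python3 -m creep '[[[0,-0.09,0],[0,0,0],1],[[0,-0.09,0],[0,0,0],1],[[0,-0.09,0],[0,0,0],1],[[0,-0.09,0],[0,0,0],1],[[0,-0.09,0],[0,0,0],1],[[0,-0.08,0],[0,0,0],1],[[0,-0.07,0],[0,0,0],1],[[0,-0.06,0],[0,0,0],1],[[0,-0.04,0],[0,0,0],1],[[0,-0.02,0],[0,0,0],1],[[0,-0.01,0],[0,0,0],1],[[0,0,0],[0,0,0],1],[[0,0,0],[0,0,0],1],[[0,0,0],[0,0,0],1],[[0,0,0],[0,0,0],1]]'; python3 - <<'E'
from h import *
go([.5274,.2495,.2706],-9.2)
p=optics.camera('scene')
im=cv2.resize(p['pixels'][80:270,190:350],None,fx=3,fy=3,interpolation=cv2.INTER_CUBIC)
cv2.imwrite('pics/c9.png',im)
E
```

```text
clock: 16.58
position: [0.4205, 0.121, 0.468]
ee_rot: [0.0, 0.997, -0.079, 0.0]
force: [0.2, 1.3, -2.7]
width: 0.104
finger_force: 87.9
clock: 17.83
position: [0.4451, 0.2621, 0.468]
ee_rot: [0.0, 0.997, -0.081, 0.0]
force: [0.4, 0.7, -1.8]
width: 0.109
finger_force: 87.8
pos [0.4451 0.2621 0.468 ] yaw -9.29 tilt 0.04 F [ 0.4  0.7 -1.8] w 0.109 ff 87.8 t 17.83
shift now-axes [ 0.4163 -0.0044  0.2134] after turn [ 0.4164 -0.0036  0.2133] turn [ 0.0001 -0.     -0.0002]
```

```bash
python3 -m creep '[[[0,-0.004,0.02],[0,0,0],1],[[0,0,0.035],[0,0,0],1],[[0,0,0.04],[0,0,0],1],[[0,0,0.04],[0,0,0],1],[[0,0,0.04],[0,0,0],1],[[0,0,0.025],[0,0,0],1],[[0,0,0.013],[0,0,0],1],[[0,0,0],[0,0,0],1],[[0,0,0],[0,0,0],1],[[0,0,0],[0,0,0],1],[[0,0,0],[0,0,0],1]]'; python3 - <<'E'
from h import *
go([.5274,.2495,.2706],-9.2)
s=sensors.read_state(); P=np.array(s['position']); yaw=np.radians(-9.2); ex=np.array([np.cos(yaw),np.sin(yaw),0]);ny=np.array([-ex[1],ex[0],0])
p=optics.camera('scene'); C=cloud(p); L=np.stack([(C-P)@ex-.035,(C-P)@ny,C[...,2]-P[2]+.1743],-1)*1e3
m=(p['depth']>0)&(abs(L[...,1])<7)
for nm,k in [('upper',(L[...,2]>22)&(L[...,2]<62)&(L[...,0]>-8)&(L[...,0]<32)),('low',(L[...,2]<-25)&(L[...,2]>-62)&(abs(L[...,0])<30)),]:
    print(nm,L[m&k].round(0).astype(int).tolist()[:40])
hsv=cv2.cvtColor(p['pixels'],cv2.COLOR_BGR2HSV);b=(hsv[...,0]>95)&(hsv[...,0]<125)&(hsv[...,1]>110)&(abs(L[...,1])<60)&(abs(L[...,0])<60)&(L[...,2]<-20)&(L[...,2]>-180)
Q=L[b]; print('plate',len(Q),Q.min(0),Q.max(0),np.polyfit(Q[:,2],Q[:,0],1),np.polyfit(Q[:,1],Q[:,0],1))
im=cv2.resize(p['pixels'][80:270,190:350],None,fx=3,fy=3,interpolation=cv2.INTER_CUBIC);cv2.imwrite('pics/c9.png',im)
E
```

```text
clock: 18.8
position: [0.4452, 0.2638, 0.4259]
ee_rot: [-0.0, 0.997, -0.08, 0.0]
force: [-0.5, -0.8, -1.9]
width: 0.106
finger_force: 87.8
pos [0.4452 0.2638 0.4259] yaw -9.2 tilt 0.06 F [-0.5 -0.8 -1.9] w 0.106 ff 87.8 t 18.8
shift now-axes [0.4171 0.0051 0.0036] after turn [0.4172 0.0051 0.0032] turn [-0.0001 -0.0001 -0.    ]
upper [[-3, 3, 53], [-1, 0, 54], [1, -2, 56], [4, -1, 54], [7, 1, 51], [9, 0, 52], [-7, -2, 55], [-4, 0, 52], [-2, -3, 54], [2, 1, 50], [3, -3, 53], [6, -2, 51], [9, -1, 49], [11, -1, 49], [15, 3, 44], [-7, 0, 50], [-4, 0, 49], [9, 0, 46], [12, 2, 43], [14, 2, 42], [11, -1, 42], [13, 0, 41], [16, 0, 39], [14, 3, 35], [15, -2, 39], [12, -4, 38], [16, 1, 32], [18, -1, 33], [12, -2, 32], [14, -3, 33], [17, -4, 32], [14, -2, 28]]
low [[13, 2, -26], [10, 2, -28], [13, 0, -27], [16, 1, -30], [0, 6, -32], [3, 6, -33], [9, -3, -27], [13, 3, -34], [15, 1, -33], [0, 6, -36], [2, 4, -34], [12, -1, -34], [14, -2, -34], [17, -3, -33], [-1, 6, -39], [1, 1, -35], [4, 0, -35], [12, 0, -38], [14, -4, -35], [-1, 7, -43], [0, -3, -35], [3, -1, -38], [12, 2, -43], [13, -5, -38], [-15, 2, -38], [-1, -5, -37], [9, 1, -45], [11, -2, -43], [13, -4, -42], [-19, -3, -35], [-15, 3, -42], [-13, 1, -41], [7, -2, -45], [10, -4, -45], [-20, -3, -39], [-17, -1, -42], [-14, -3, -40], [-12, -3, -42], [-8, 1, -46], [-5, 4, -50]]
plate 81 [  -2.81309166  -48.99995029 -145.67734067] [  2.87764315  34.03058672 -29.24871663] [-0.0260084  -1.96871346] [0.01133954 0.04859123]
```

The hook and plate match the model and the plate hangs plumb. Now the bar goes under the upper loop's free end: move along +x.

```bash
python3 -m creep '[[[0.01,0,0],[0,0,0],1],[[0.02,0,0],[0,0,0],1],[[0.03,0,0],[0,0,0],1],[[0.04,0,0],[0,0,0],1],[[0.05,0,0],[0,0,0],1],[[0.05,0,0],[0,0,0],1],[[0.05,0,0],[0,0,0],1],[[0.045,0,0],[0,0,0],1],[[0.04,0,0],[0,0,0],1],[[0.03,0,0],[0,0,0],1],[[0.025,0,0],[0,0,0],1],[[0.015,0,0],[0,0,0],1],[[0.01,0,0],[0,0,0],1],[[0,0,0],[0,0,0],1],[[0,0,0],[0,0,0],1],[[0,0,0],[0,0,0],1],[[0,0,0],[0,0,0],1],[[0,0,0],[0,0,0],1]]'; python3 - <<'E'
from h import *
go([.5324,.2487,.2356],-9.2)
s=sensors.read_state(); P=np.array(s['position']); yaw=np.radians(-9.2); ex=np.array([np.cos(yaw),np.sin(yaw),0]);ny=np.array([-ex[1],ex[0],0])
p=optics.camera('scene'); C=cloud(p); L=np.stack([(C-P)@ex-.035,(C-P)@ny,C[...,2]-P[2]+.1743],-1)*1e3
m=(p['depth']>0)&(L[...,1]<-10)&(L[...,1]>-60)&(abs(L[...,0])<25)&(L[...,2]<25)&(L[...,2]>-10)
Q=L[m];print('bar rel hook',len(Q),np.median(Q,0).round(1),Q.std(0).round(1))
E
```

```text
clock: 20.35
position: [0.5267, 0.2505, 0.4255]
ee_rot: [0.0, 0.997, -0.08, 0.0]
force: [0.6, 0.2, -2.1]
width: 0.108
finger_force: 87.8
pos [0.5267 0.2505 0.4255] yaw -9.18 tilt 0.01 F [ 0.6  0.2 -2.1] w 0.108 ff 87.8 t 20.35
shift now-axes [0.0298 0.0044 0.1759] after turn [0.0298 0.0044 0.1759] turn [ 0.     -0.      0.0001]
bar rel hook 44 [  4.1 -33.8  11.3] [ 2.3 15.3  2.2]
```

```bash
python3 -m creep '[[[0,0,0.015],[0,0,0],1],[[0.003,0,0.025],[0,0,0],1],[[0.004,0,0.025],[0,0,0],1],[[0.005,0,0.025],[0,0,0],1],[[0.005,0,0.025],[0,0,0],1],[[0.005,0,0.025],[0,0,0],1],[[0.004,0,0.02],[0,0,0],1],[[0.003,0,0.01],[0,0,0],1],[[0,0,0],[0,0,0],1],[[0,0,0],[0,0,0],1],[[0,0,0],[0,0,0],1]]'; python3 - <<'E'
from h import *
go([.5324,.2487,.2356],-9.2)
E
```

```text
clock: 21.32
position: [0.5328, 0.2496, 0.3917]
ee_rot: [-0.0, 0.997, -0.08, 0.0]
force: [0.1, -0.3, -1.3]
width: 0.111
finger_force: 88.0
pos [0.5328 0.2496 0.3917] yaw -9.2 tilt 0.03 F [ 0.1 -0.3 -1.3] w 0.111 ff 88.0 t 21.32
shift now-axes [-0.0011  0.0046  0.0068] after turn [-0.0011  0.0046  0.0068] turn [-0.0001 -0.0001  0.    ]
```

```bash
python3 -m creep '[[[0,0,0.003],[0,0,0],1],[[0,0,0.003],[0,0,0],1],[[0,0,0],[0,0,0],1],[[0,0,0],[0,0,0],1]]'; python3 - <<'E'
from h import *
F=[]
for i in range(6):
    optics.camera('top'); F.append(sensors.read_state()['force'])
print(np.mean(F,0)); s=sensors.read_state(); P=np.array(s['position']); yaw=np.radians(-9.2); ex=np.array([np.cos(yaw),np.sin(yaw),0]);ny=np.array([-ex[1],ex[0],0])
p=optics.camera('scene'); C=cloud(p); L=np.stack([(C-P)@ex-.035,(C-P)@ny,C[...,2]-P[2]+.1743],-1)*1e3
m=(p['depth']>0)&(L[...,1]<-10)&(L[...,1]>-60)&(abs(L[...,0])<15)&(L[...,2]<60)&(L[...,2]>30)
Q=L[m];print('bar rel hook',len(Q),np.median(Q,0).round(1))
m=(p['depth']>0)&(abs(L[...,1])<7)&(L[...,2]>22)&(L[...,2]<62)&(L[...,0]>-8)&(L[...,0]<32)
print(L[m].round().astype(int).tolist()); print(P)
cv2.imwrite('pics/c9.png',cv2.resize(p['pixels'][80:270,190:350],None,fx=3,fy=3,interpolation=cv2.INTER_CUBIC))
E
```

```text
clock: 21.65
position: [0.5328, 0.2495, 0.3904]
ee_rot: [-0.0, 0.997, -0.08, 0.0]
force: [0.3, 0.6, -2.0]
width: 0.107
finger_force: 88.0
[ 0.01250551  0.2084553  -0.94950051]
bar rel hook 43 [ -2.  -35.7  47.1]
[[-2, 5, 52], [5, 4, 51], [7, 0, 54], [-7, 1, 54], [-4, -1, 55], [-3, -4, 56], [0, -3, 55], [4, 0, 51], [6, -1, 51], [11, 4, 46], [13, 3, 46], [-7, 2, 50], [-6, -5, 54], [-1, 2, 48], [0, -2, 51], [4, 0, 48], [6, -3, 50], [9, -2, 48], [12, 1, 45], [14, -1, 45], [-5, -2, 49], [-3, -3, 49], [1, -1, 46], [12, 0, 42], [14, -2, 43], [-5, -1, 45], [-4, -7, 49], [1, -6, 47], [12, -1, 39], [14, -1, 39], [17, -1, 37], [-4, -6, 45], [14, 0, 35], [16, -3, 36], [13, -5, 35], [17, 0, 30], [19, -2, 31]]
[0.53275962 0.24949282 0.39037493]
```

```bash
python3 -m creep '[[[0,0,0.003],[0,0,0],1],[[0,0,0.003],[0,0,0],1],[[0,0,0],[0,0,0],1],[[0,0,0],[0,0,0],0.75],[[0,0,0],[0,0,0],0.7],[[0,0,0],[0,0,0],0.65],[[0,0,0],[0,0,0],0.6],[[0,0,0],[0,0,0],0.5],[[0,0,0],[0,0,0],0.3],[[0,0,0],[0,0,0],0.1],[[0,0,0],[0,0,0],0],[[0,0,0],[0,0,0],0],[[0,0,0],[0,0,0],0],[[0,0,0],[0,0,0],0],[[0,0,0],[0,0,0],0]]' 20; python3 - <<'E'
from h import *
go([.5324,.2487,.2356],-9.2)
p=optics.camera('scene');cv2.imwrite('pics/c9.png',cv2.resize(p['pixels'][80:270,190:350],None,fx=3,fy=3,interpolation=cv2.INTER_CUBIC))
E
```

```text
clock: 23.25
position: [0.5327, 0.2494, 0.389]
ee_rot: [0.0, 0.997, -0.08, -0.0]
force: [-0.1, 1.2, -0.0]
width: 0.501
finger_force: 0.0
pos [0.5327 0.2494 0.389 ] yaw -9.21 tilt 0.0 F [-0.1  1.2 -0. ] w 0.501 ff 0.0 t 23.25
shift now-axes [-0.0009  0.0038 -0.0064] after turn [-0.0009  0.0038 -0.0064] turn [ 0.  0. -0.]
```

View pics/c9.png

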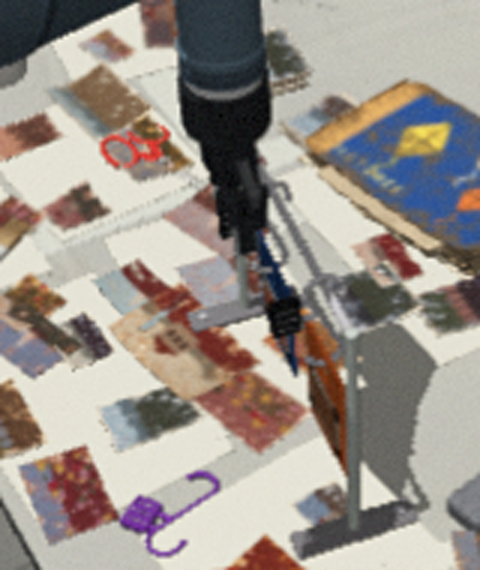

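The hook loop sits on the bar at crop (280,190), and the blue plate hangs below it beside the orange one at (320,380). The fingers are open and there is no finger force. I'll withdraw straight up and check that it hangs still.

```bash
python3 -m creep '[[[0,0,-0.02],[0,0,0],0],[[0,0,-0.04],[0,0,0],0],[[0,0,-0.06],[0,0,0],0],[[0,0,-0.08],[0,0,0],0],[[0,0,-0.1],[0,0,0],0],[[0,0,-0.1],[0,0,0],0],[[0,0,-0.1],[0,0,0],0],[[0,0,-0.1],[0,0,0],0],[[0,0,0],[0,0,0],0],[[0,0,0],[0,0,0],0],[[0,0,0],[0,0,0],0],[[0,0,0],[0,0,0],0],[[0,0,0],[0,0,0],0],[[0,0,0],[0,0,0],0],[[0,0,0],[0,0,0],0],[[0,0,0],[0,0,0],0],[[0,0,0],[0,0,0],0],[[0,0,0],[0,0,0],0]]'; python3 - <<'E'
from h import *
H=np.array([.5324,.2487,.3903]); yaw=np.radians(-9.2); ex=np.array([np.cos(yaw),np.sin(yaw),0]);ny=np.array([-ex[1],ex[0],0])
for i in range(12):
    p=optics.camera('scene')
    if i%3==0:
        C=cloud(p); L=np.stack([(C-H)@ex-.035,(C-H)@ny,C[...,2]-H[2]+.1743],-1)*1e3
        hsv=cv2.cvtColor(p['pixels'],cv2.COLOR_BGR2HSV);b=(hsv[...,0]>95)&(hsv[...,0]<125)&(hsv[...,1]>110)&(abs(L[...,1])<60)&(abs(L[...,0])<40)&(L[...,2]<-20)&(L[...,2]>-180)
        g=(hsv[...,2]<60)&(abs(L[...,1])<15)&(L[...,0]>-65)&(L[...,0]<-10)&(L[...,2]>-15)&(L[...,2]<45)
        Q=L[b];print('plate',len(Q),Q.mean(0).round(1),np.percentile(Q,[1,99],0).round(0).tolist(),'grip',g.sum(),L[g].mean(0).round(1))
print(sensors.read_state()['clock'],sensors.read_state()['position'])
E
```

```text
clock: 24.8
position: [0.5327, 0.2494, 0.5089]
ee_rot: [0.0, 0.997, -0.08, -0.0]
force: [-0.0, 0.4, 0.4]
width: 0.497
finger_force: 0.0
plate 97 [ -4.4  -3.2 -60.7] [[-6.0, -44.0, -137.0], [-1.0, 44.0, -33.0]] grip 111 [-38.4  -2.1  23.3]
plate 97 [ -4.4  -4.  -61.9] [[-6.0, -45.0, -134.0], [-1.0, 41.0, -34.0]] grip 110 [-38.4  -2.2  23.6]
plate 98 [ -4.3  -4.1 -62.6] [[-6.0, -46.0, -136.0], [-1.0, 43.0, -33.0]] grip 111 [-38.5  -2.1  23.5]
plate 100 [ -4.3  -3.3 -62.3] [[-6.0, -44.0, -135.0], [-1.0, 44.0, -35.0]] grip 112 [-38.4  -2.   23.4]
25.4 [0.53269087 0.24941907 0.50901486]
```

It hangs still, and the gripper is clear of it.

```bash
python3 -c "
from workcell import hand_in
print(hand_in())"
```

```text
the job is handed in; nothing more can be done
None
```

The blue carrier now hangs still on its hook over the free half of the rail, lifted out by the hook alone, and the job was handed in at about 25 s with the gripper clear.

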